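# Sweep the mortar chips off the wine case and hold its lid up level

## Robot

A 6-joint arm with a two-finger parallel gripper is mounted at the origin on the work surface. World frame = base frame: x ahead of the robot, y to its left, z up, the work surface at z = 0. Lengths are in mm, angles in degrees, forces in N, time in s.
With the tool pointing down it reaches from about 300 to 850 mm from the base axis. Payload 4.2 kg.
Tool frame: the origin (TCP) lies at the very end of the fingers, on their centre line; the grasp point (between the pads) lies 19 mm behind it (env.tcp_to_grasp is the distance from the TCP to the grasp point, in mm); z points along the fingers, y is the line along which they close (so a half turn about z gives the same grasp; the last joint's range is limited). The gripper opens to 91 mm and grips with 3 to 60 N. Pads are 32 mm wide; open, the fingers measure 118 mm over their backs; the gripper's body (76 mm by 178 mm) begins 60 mm behind the grasp point.
Start: joints at [-69.958, 18.312, 89.639, -0, 72.044, -1.146], TCP at [207.826, -536.145, 213.976] pointing down, gripper open.
Joint ranges: [-177.97, 177.97], [-48.28, 115.42], [12.27, 149.76], [-77.06, 257.06], [2.81, 150.46], [-146.56, 146.56]. Speed limits (degrees/s): [147.25, 147.25, 180, 180, 180, 180].

## Interface

Orientations are given as [roll, pitch, yaw] about the fixed x, y, z axes, in that order (R = Rz(yaw) Ry(pitch) Rx(roll)).
In Python, from workcell import env gives the robot as it stands.
- The arm moves only by the tool move_arm, never from a script. Its argument "plan" is a list of rows, each a list of 3 entries, a list of its own where there are three numbers: the shift along the world's x, y, z in cm, then the turn about the world's z in degrees, then the closure, from 0 (fully open) to 1 (shut). In form: [[[x, y, z], turn, claw], ...]. A call has 1 to 5 rows; each row shifts and turns the commanded pose from where the row before left it; what a row does not reach is not made up. A row lasts 1/10 s, in which the tool goes at most 50 mm and 8.59 degrees, less where a joint would pass 70% of its speed; a pose out of reach is approached as far as the arm can. A call is refused whole if a number of a shift passes 5 or a number of a turn 8.59, either way. A call with a gripper value outside its range is refused whole. The fingers move at their own pace and stop on an object; "squeeze" is the grip in N (left out, the last holds). Time passes only in rows, so rows that do not move let the fingers close. It gives the time, the measured TCP pose, the force, the opening and the grip force at its end, in the units of the state.
- env.state(): the state, without advancing time (a new reading comes with each control period).
- env.grab_frame(name): name is "scene" or "side" or "wrist"; returns a dict with "frame" (420x560x3 uint8, red, green, blue), "z_map" (420x560 float32, mm along the optical axis (not along the pixel's ray), 0 where there is no reading), "fovy" (degrees; the focal length in pixels is half the picture's height over the tangent of half this angle, whatever the lens; pixels are square), "cx", "cy" (the principal point, pixels), "D" ([k1, k2, p1, p2, k3] as OpenCV has them; the pictures are not rectified), "position" and "orientation" of the camera in the world. Camera axes: x right, y down, z forward; pixel columns grow to the right and rows downward; lengths in mm; the calibration is good to about 2 mm. A picture is of the moment at which its call begins.
- env.job_done(): hands the job in; it is judged then, once.
Trained networks look in a picture, given as the dict that the camera call returned (one of the last four; its "shot" number tells which), for a name from the list of things; names that differ only in an ending like _2 or _b are one class to them, and where a whole thing is asked for, a point or a joint stands for the part that bears it (a point fixed in the world has none). Each returns a list of dicts, best first, with "score" (0 to 1); they miss things now and then, are a little off and sometimes report something else, mostly with a low value. They report only what shows in the picture. A call takes as long as a camera call. They do not tell look-alikes from the thing itself.
- env.search_frame(picture, label): "point" ([column, row] in pixels, amid what is visible of it).
- env.landmark_of(picture, label): "point" ([column, row] in pixels: a listed point, or the origin of a listed thing).
The state is a dict: "time_s": time; "qpos": joint angles; "qvel": joint speeds; "effort": joint torques, N m; "ee_pos": TCP position; "ee_rot": TCP orientation; "force": force on the tool from outside, world axes, zero at the start; "torque": the same for the moment, N m; "gripper_width": finger opening in mm; "gripper_force": force on a finger pad.
Only numpy, scipy, OpenCV 4.12 (cv2) and the standard library are available. Lean on these libraries where they do the work, as an engineer would, in place of code of your own. Each camera call takes 0.05 s, during which the arm holds its last target. There are 200 camera calls.

## Task

The vault was repointed and five mortar chips fell on the wooden lid of the wine case: before the case is opened, sweep them all off the lid with the red scraper block into the steel pan that stands against the end of the case, without touching a chip with the fingers, and stand the scraper upright on the bench again. Then take the lid by its bar handle, lift it straight up at least 10 cm clear of the case and keep it steady and level above the case so that the bottles can be checked: the program finishes while holding it there. Keep the lid level all the time, lift it only when no chip is left on it, and leave the other things on the bench alone.

Things in the scene. Friction and masses are not known exactly. Their poses are not given: they have to be found in the camera images.
- case: Pale wooden case that holds three lying half bottles; open at the top, under the lid. Too heavy to shift. 220 (its x) x 270 (its y) x 90 high, walls 9. Origin: centre of its underside, on the bench; z up. It stands with its y within 18 degrees of world y.
- lid: Loose orange-brown lid on the case, about 0.55 kg: a board 230 (its x) x 280 (its y) x 12 thick. Origin: centre of the board's underside, resting on the case rim 90 above the bench; upper face at z = +12. Axes as the case's when closed. Two battens below, 12 deep, sit inside the case with 3 play; it lifts straight off. On top, a dark bar handle along its y over the centre.
- lid_handle (a point): Centre of the lid's bar handle, 49 above the lid's origin, above the lid's centre of mass; axes as the lid's. Bar 20 wide (lid x), 124 long (lid y), 18 high: underside 28, top 46 above the board's upper face; two posts (20 x 16) carry it, 52 either side of the centre. Pinch it from above between the posts.
- scraper: Scraper block, red with a steel shoe below, standing on the bench: 90 long (its x), 28 thick (its y; red part 26), 65 tall, about 0.2 kg. Origin: centre of its underside; z up. Its length lies within 35 degrees of world x. Take it across its thickness, 42 to 50 above its underside; the underside goes just on the panel and a 90-long side pushes.
- pan: Open grey steel pan, 250 (its x) x 130 (its y) x 60 high, walls and floor 3, 0.7 kg, loose on the bench. Origin: centre of its underside. It stands lengthwise against the case's +y end, 6 to 9 from it, axes as the case's; the lid's +y edge (140 from the lid's centre) overhangs its near wall; its centre is about 207 from the case's centre.
- chip1: Pale grey mortar chip, flat, 28 x 22 x 10 thick, 12 g. Origin: centre of its underside. At the start it lies loose on the lid, on the strip at -x of the handle (lid frame: 45 to 87 from the lid's middle line, y from -60 to +95).
- chip2: Pale grey mortar chip, flat, 26 x 20 x 10 thick, 12 g. Origin: centre of its underside. At the start it lies loose on the lid, on the strip at -x of the handle (lid frame: 45 to 87 from the lid's middle line, y from -60 to +95).
- chip3: Pale grey mortar chip, flat, 30 x 21 x 11 thick, 12 g. Origin: centre of its underside. At the start it lies loose on the lid, on the strip at -x of the handle (lid frame: 45 to 87 from the lid's middle line, y from -60 to +95).
- chip4: Pale grey mortar chip, flat, 27 x 23 x 9 thick, 12 g. Origin: centre of its underside. At the start it lies loose on the lid, on the strip at +x of the handle (lid frame: 45 to 87 from the lid's middle line, y from -60 to +95).
- chip5: Pale grey mortar chip, flat, 25 x 22 x 10 thick, 12 g. Origin: centre of its underside. At the start it lies loose on the lid, on the strip at +x of the handle (lid frame: 45 to 87 from the lid's middle line, y from -60 to +95).
- bottle: Bystander, to be left alone: full-size dark green wine bottle standing, 76 across, 300 tall (mm). Origin: centre of its underside.
- glass: Bystander, to be left alone: wine glass standing, 76 across, 190 tall (mm). Origin: centre of its underside.
- hammer: Bystander, to be left alone: mason's hammer lying flat, about 270 long (mm). Origin: about the middle of its length; head to +x, handle to -x.
- lantern: Bystander, to be left alone: black iron candle lantern, 110 square, 214 tall (mm). Origin: centre of its underside.
- decanter: Bystander, to be left alone: clear glass decanter, 140 across, 205 tall (mm). Origin: centre of its underside.
- trowel: Bystander, to be left alone: small pointing trowel lying flat, 240 long, wooden handle (mm). Origin: on the bench under the root of its blade; blade to +x, handle to -x.
Mind the look-alikes: they are no part of the job. Several things have the shape of the scraper; the one meant has the colours described above.

How it is judged (in metres and radians):
On the way, in this order (a step that is already met when the one before it is completed fails the run):
1. all five chips swept into the pan, the lid still on the case (x of chip1 in the frame of pan between -0.124 and 0.124 m and y of chip1 in the frame of pan between -0.064 and 0.064 m and z of each of chip1, chip2, chip3, chip4, chip5 in the frame of pan below 0.05 m and x of chip2 in the frame of pan between -0.124 and 0.124 m and y of chip2 in the frame of pan between -0.064 and 0.064 m and x of chip3 in the frame of pan between -0.124 and 0.124 m and y of chip3 in the frame of pan between -0.064 and 0.064 m and x of chip4 in the frame of pan between -0.124 and 0.124 m and y of chip4 in the frame of pan between -0.064 and 0.064 m and x of chip5 in the frame of pan between -0.124 and 0.124 m and y of chip5 in the frame of pan between -0.064 and 0.064 m and z of lid in the frame of case below 0.1 m), for 0.2 s.
2. the scraper stands upright on the bench, let go (height (world z) of scraper below 0.012 m and angle between scraper's own z axis and vertical below 0.15 rad and linear speed of scraper below 0.02 m/s and contact force between the fingers and scraper below 0.05 N and contact force between scraper and pan below 0.2 N and contact force between scraper and case below 0.2 N), for 0.2 s.
At the end, for the whole second after the job is handed in: All chips are in the pan; the scraper stands upright and free on the bench. The fingers hold the lid at least 85 mm above the case rim, within 60 mm of straight above the case, tilted under 0.07 rad and still (20 mm/s, 0.1 rad/s), touching neither case, pan nor scraper (all of step 2 and x of chip1 in the frame of pan between -0.124 and 0.124 m and y of chip1 in the frame of pan between -0.064 and 0.064 m and z of each of chip1, chip2, chip3, chip4, chip5 in the frame of pan below 0.05 m and x of chip2 in the frame of pan between -0.124 and 0.124 m and y of chip2 in the frame of pan between -0.064 and 0.064 m and x of chip3 in the frame of pan between -0.124 and 0.124 m and y of chip3 in the frame of pan between -0.064 and 0.064 m and x of chip4 in the frame of pan between -0.124 and 0.124 m and y of chip4 in the frame of pan between -0.064 and 0.064 m and x of chip5 in the frame of pan between -0.124 and 0.124 m and y of chip5 in the frame of pan between -0.064 and 0.064 m and z of lid in the frame of case above 0.175 m and horizontal distance between lid and case below 0.06 m and angle between lid's own z axis and vertical below 0.07 rad and linear speed of lid below 0.02 m/s and angular speed of lid below 0.1 rad/s and contact force between the fingers and lid above 3 N and contact force between lid and case below 0.1 N and contact force between lid and pan below 0.1 N and contact force between lid and scraper below 0.1 N); the arm keeps its last pose, push and grip.
It fails at once if the lid is tipped by more than 0.2 rad (angle between lid's own z axis and vertical above 0.2 rad).
It fails at once if the lid is lifted with a chip still on it (z of lid in the frame of case above 0.115 m and z of any of chip1, chip2, chip3, chip4, chip5 in the frame of lid above 0 m).
It fails at once if the fingers touch a chip (contact force between the fingers and chip1 above 0.3 N or contact force between the fingers and chip2 above 0.3 N or contact force between the fingers and chip3 above 0.3 N or contact force between the fingers and chip4 above 0.3 N or contact force between the fingers and chip5 above 0.3 N).
It fails at once if a bystander is moved by more than 30 mm (distance of any of bottle, glass, hammer, lantern, decanter, trowel from where it was at the start of the episode above 0.03 m).
It also fails if it takes over 72 s, if anything falls off the work surface, if the arm or the gripper's body presses on something with over 40 N, if the wrist force passes 120 N, or if a joint passes its speed limit or range.

## Working session

There is one attempt and no reset: what is moved stays moved. The work goes in short steps, Python scripts to look and compute and a tool call to move; the robot and the scene stay as the last step left them, time stands still between calls to the robot, and variables do not carry over. Pictures are saved under pics/ and viewed, at most 10 in all, crops included, and the job is handed in when it is done.

Besides the shell and the picture viewer there is one more tool, called after "Emit:" by a JSON object that holds its "fn" and its "kwargs", one argument or row to a line. move_arm: Moves the arm, as the interface text tells. Its arguments: {"type":"object","properties":{"plan":{"type":"array","items":{"type":"array"}},"squeeze":{"type":"number"}},"required":["plan"]}

```bash
mkdir -p pics; ls; cat > h.py <<'E'
import numpy as np, cv2
from scipy.spatial.transform import Rotation as R
from workcell import env
def K(p):
    h,w=p["frame"].shape[:2]; f=h/2/np.tan(np.radians(p["fovy"])/2)
    return np.array([[f,0,p["cx"]],[0,f,p["cy"]],[0,0,1.]])
def rot(p):
    o=np.array(p["orientation"],float)
    return o if o.shape==(3,3) else R.from_euler('xyz',o,degrees=True).as_matrix()
def cloud(p):
    h,w=p["frame"].shape[:2]
    g=np.stack(np.meshgrid(np.arange(w),np.arange(h)),-1).reshape(-1,1,2).astype(np.float64)
    n=cv2.undistortPoints(g,K(p),np.array(p["D"],float)).reshape(h,w,2)
    z=p["z_map"][...,None]
    c=np.concatenate([n*z,z],-1)
    W=c@rot(p).T+np.array(p["position"]); W[p["z_map"]<=0]=np.nan
    return W
def ray(p,px):
    n=cv2.undistortPoints(np.array([[px]],float),K(p),np.array(p["D"],float)).ravel()
    return np.array(p["position"],float), rot(p)@np.array([n[0],n[1],1])
def atz(p,px,z):
    o,d=ray(p,px); return o+d*(z-o[2])/d[2]
def save(p,n): cv2.imwrite("pics/"+n,p["frame"][...,::-1])
E
python3 - <<'E'
from h import *
for n in ("scene","side"):
    p=env.grab_frame(n); save(p,n+"0.png"); W=cloud(p)
    np.savez(n+"0.npz",W=W,f=p["frame"])
    print(n,p["position"],p["orientation"],p["fovy"],p["D"])
    for l in ["case","lid","lid_handle","scraper","pan","chip1","bottle","glass","hammer","lantern","decanter","trowel"]:
        for r in env.search_frame(p,l)[:6]:
            c=np.round(r["point"]).astype(int); print(l,round(r["score"],2),c,np.round(W[c[1],c[0]]))
print(env.state())
E
```

```text
pics
scene [1213.34982592  170.31173603 1371.80658433] [-150.38659833   -0.7031024   102.23822822] 45.43978413999658 [-0.05626084  0.          0.          0.          0.        ]
case 0.81 [270 265] [663.  42.  38.]
lid 0.64 [267 225] [570.  13. 100.]
lid_handle 0.82 [270 223] [561.  20.  99.]
lid_handle 0.74 [289 195] [466.  55. 113.]
lid_handle 0.38 [462 197] [407. 535. 182.]
scraper 0.91 [140 162] [ 419. -435.   61.]
scraper 0.89 [213 170] [ 388. -205.   46.]
scraper 0.86 [172 136] [ 286. -376.   43.]
scraper 0.73 [176 184] [ 465. -303.   47.]
scraper 0.6 [266 223] [566.   9. 104.]
scraper 0.6 [136 275] [ 771. -329.   21.]
pan 0.71 [342 231] [492. 230.   6.]
chip1 0.57 [260 240] [625.   6. 110.]
chip1 0.54 [251 202] [514. -47. 114.]
chip1 0.48 [297 238] [596. 105. 109.]
chip1 0.38 [268 198] [488.  -3. 111.]
chip1 0.38 [290 194] [461.  57. 111.]
bottle 0.77 [462 195] [409. 531. 194.]
bottle 0.59 [261 235] [610.   5. 111.]
glass 0.68 [430 222] [499. 454. 170.]
glass 0.17 [299 238] [596. 111. 111.]
hammer 0.9 [138 273] [ 764. -325.   22.]
lantern 0.83 [103 208] [ 655. -430.  174.]
de
[... 977 characters left out ...]
98 173] [367. 374.  16.]
{'time_s': 1.3, 'qpos': array([-6.99586530e+01,  1.83110910e+01,  8.96382961e+01, -1.69430693e-03,
        7.20430889e+01, -1.14567040e+00]), 'qvel': array([ 0.05218554, -0.01482778, -0.01836063, -0.04914609, -0.03636949,
        0.09200088]), 'effort': array([-1.10731675e-03, -4.12359703e+01, -2.32229125e+01,  7.26808864e-02,
        3.77845648e-02, -1.50642645e-07]), 'ee_pos': array([ 207.81596507, -536.16051039,  213.98882321]), 'ee_rot': array([1.79992510e+02, 1.76195961e-03, 2.11875395e+01]), 'force': array([ 0.08620015,  1.12536947, -0.18760074]), 'torque': array([-0.02146415, -0.01450317,  0.03468195]), 'gripper_force': 0.0, 'gripper_width': 91.15603547336833}
```

View pics/scene0.png

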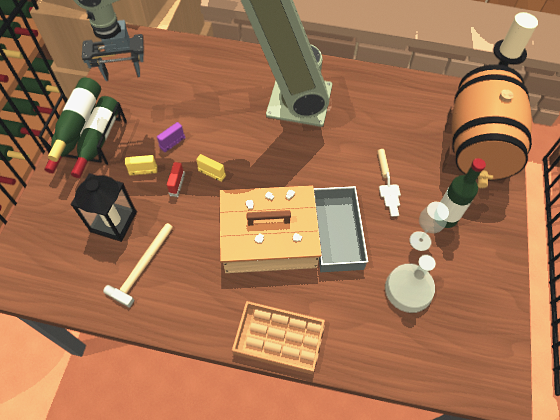

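View pics/side0.png

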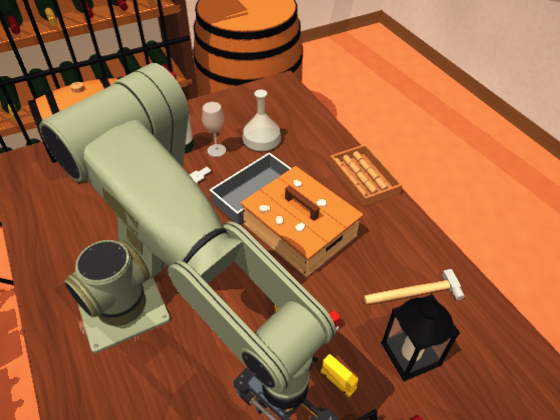

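```bash
cat > seg.py <<'E'
from h import *
def rect(P):
    (c,s,a)=cv2.minAreaRect(P[:,:2].astype(np.float32)); return np.round(c,1),np.round(s,1),round(a,1)
for n in ("scene","side"):
    d=np.load(n+"0.npz"); W=d["W"]; hsv=cv2.cvtColor(d["f"],cv2.COLOR_RGB2HSV)
    H,S,V=[hsv[...,i].astype(int) for i in range(3)]
    x,y,z=[W[...,i] for i in range(3)]
    roi=(x>380)&(x<720)&(y>-180)&(y<190)
    m=roi&(abs(z-103)<5)&(H>5)&(H<20)&(S>100)
    m=cv2.morphologyEx(m.astype(np.uint8),cv2.MORPH_OPEN,np.ones((3,3)))>0
    print(n,"lid",m.sum(),rect(W[m]),"z",np.median(z[m]))
    m=roi&(z>135)&(z<165)&(x>480)&(x<640); print("handle",m.sum(),rect(W[m]),np.percentile(z[m],[5,50,95]))
    m=roi&(z>105)&(z<122)&(S<90)&(V>140)
    k,l,st,ce=cv2.connectedComponentsWithStats(m.astype(np.uint8))
    for i in range(1,k):
        if st[i,4]>12: print("chip",st[i,4],rect(W[l==i]),np.median(z[l==i]).round(1))
    m=((H<6)|(H>174))&(S>170)&(x>380)&(x<560)&(y>-380)&(y<-230)&(z>8)
    if m.sum()>5: print("red",m.sum(),rect(W[m]),np.percentile(z[m],[5,50,95]),"top",rect(W[m&(z>58)]) if (m&(z>58)).sum()>5 else 0)
    m=(x>350)&(x<720)&(y>130)&(y<340)&(z>50)&(z<68)&(S<90); m=cv2.morphologyEx(m.astype(np.uint8),cv2.MORPH_OPEN,np.ones((2,2)))>0
    print("panrim",m.sum(),rect(W[m]))
E
python3 seg.py
```

```text
scene lid 459 (array([538.8, -37.1]), array([227.7, 110.5]), 64.0) z 102.65433411634467
handle 344 (array([558.6,  13.9]), array([ 24.2, 123.4]), 15.8) [136.97358804 146.9156733  151.36912764]
chip 52 (array([477.6,  -1.8]), array([25.5, 23.7]), 72.3) 110.7
chip 59 (array([461.6,  56.8]), array([28. , 23.1]), 2.9) 111.6
chip 57 (array([519.6, -50.5]), array([27.6, 20.6]), 16.6) 110.2
chip 63 (array([619.8,   1. ]), array([22.8, 27.5]), 77.2) 110.7
chip 57 (array([593.4, 104.3]), array([23.2, 23.4]), 1.5) 111.1
red 255 (array([ 439.9, -315.2]), array([93.6, 28.5]), 1.2) [24.99478469 60.06921023 69.15775132] top (array([ 439.9, -316.7]), array([93.9, 27.5]), 3.5)
panrim 417 (array([481. , 221.5]), array([289.7, 148. ]), 15.5)
side lid 4569 (array([557.4,  12.7]), array([235.2, 284.7]), 16.0) z 103.05087998019894
handle 315 (array([557.6,  11.9]), array([ 25.1, 126. ]), 16.9) [136.80140856 147.32230348 151.84023177]
chip 39 (array([592.7, 102.5]), array([26.3, 19.2]), 77.2) 111.3
chip 50 (array([617.3,   1. ]), array([19.8, 23.6]), 61.5) 111.0
chip 55 (array([458.7,  54.2]), array([25.8, 26.2]), 63.2) 113.3
chip 46 (array([476. ,  -3.5]), array([24.6, 17.1]), 62.2) 112.3
chip 54 (array([517. , -53.3]), array([30.2, 19.3]), 36.4) 111.9
red 100 (array([ 471.8, -315.3]), array([21.3, 25.2]), 4.7) [33.63964736 64.17737184 69.55446418] top (array([ 471.6, -315.4]), array([21.5, 24.7]), 6.7)
panrim 373 (array([499.3, 214.3]), array([257. , 140.2]), 14.2)
```

Emit:
{"fn": "move_arm", "kwargs": {
  "plan": [
    [[2.9,2.75,0],-2.3,0],
    [[2.9,2.75,0],-2.3,0],
    [[2.9,2.75,0],-2.3,0],
    [[2.9,2.75,0],-2.3,0]
  ],
  "squeeze": 30
}}

```text
time_s: 1.7
ee_pos: [324.7, -425.1, 214.1]
ee_rot: [180.0, -0.0, 11.9]
force: [0.0, -0.5, -0.0]
gripper_width: 91.0
gripper_force: 0.0
```

Emit:
{"fn": "move_arm", "kwargs": {
  "plan": [
    [[2.9,2.75,0],-2.3,0],
    [[2.9,2.75,0],-2.3,0],
    [[2.9,2.75,0],-2.4,0],
    [[2.9,2.75,0],-2.4,0],
    [[0,0,0],0,0]
  ]
}}

```text
time_s: 2.2
ee_pos: [442.7, -313.2, 214.0]
ee_rot: [-179.9, -0.1, 2.8]
force: [-0.6, -0.4, -0.4]
gripper_width: 91.0
gripper_force: 0.0
```

```bash
python3 - <<'E'
from h import *
s=env.state(); print(s["time_s"],s["ee_pos"],s["ee_rot"],s["qpos"].round(1))
p=env.grab_frame("wrist"); save(p,"w1.png"); W=cloud(p); print(p["position"],p["orientation"])
hsv=cv2.cvtColor(p["frame"],cv2.COLOR_RGB2HSV); H,S,V=[hsv[...,i].astype(int) for i in range(3)]
x,y,z=[W[...,i] for i in range(3)]
m=((H<6)|(H>174))&(S>150)&(z>15)&(z<80)&(x<560)
m=cv2.morphologyEx(m.astype(np.uint8),cv2.MORPH_OPEN,np.ones((3,3)))>0
t=m&(z>60)
for q in (m,t):
  if q.sum(): print(q.sum(),cv2.minAreaRect(W[q][:,:2].astype(np.float32)),np.percentile(z[q],[5,50,95]))
for f in (env.search_frame,env.landmark_of): print([(r["score"],r["point"]) for r in f(p,"scraper")])
E
```

```text
2.2 [ 442.73328033 -313.19214023  213.99383185] [-1.79944796e+02 -9.39974928e-02  2.84698902e+00] [-36.6  15.3  93.9   0.1  70.7  50.6]
[ 523.64035373 -308.87103362  384.45557566] [ 1.63301526e+02  1.41700699e-01 -8.71687975e+01]
1567 ((463.4491882324219, -464.7535705566406), (61.42567443847656, 325.06744384765625), 4.417816638946533) [49.92145099 63.24364813 69.28094751]
1063 ((463.3743591308594, -464.75933837890625), (61.275569915771484, 325.06744384765625), 4.417816638946533) [60.72194196 65.00518389 69.57929419]
[(0.92, [390.1, 218.2]), (0.9, [324.3, 318.1]), (0.86, [286.3, 195.0]), (0.68, [212.1, 237.6])]
[(0.96, [283.0, 186.4]), (0.83, [208.7, 232.4]), (0.62, [375.6, 214.5]), (0.55, [323.7, 290.8])]
```

View pics/w1.png

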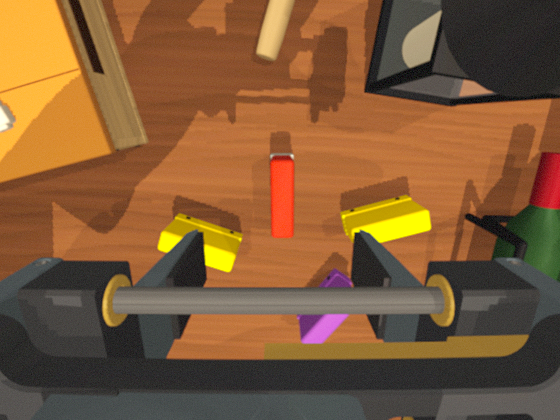

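```bash
python3 - <<'E'
from h import *
p=env.grab_frame("wrist"); W=cloud(p)
hsv=cv2.cvtColor(p["frame"],cv2.COLOR_RGB2HSV); H,S,V=[hsv[...,i].astype(int) for i in range(3)]
x,y,z=[W[...,i] for i in range(3)]
b=np.zeros(H.shape,bool); b[145:245,260:305]=True
m=b&(z>20)&(z<80)&((H<6)|(H>174))&(S>120)
for q in (m,m&(z>58),b&(z>58)&(z<80)):
  P=W[q]; print(q.sum(),cv2.minAreaRect(P[:,:2].astype(np.float32)),np.percentile(P[:,2],[5,50,95]),P[:,:2].mean(0),np.percentile(P[:,0],[1,99]))
r,c=np.nonzero(m); print("px",c.min(),c.max(),r.min(),r.max())
for q in ([283,163],[283,237],[272,200],[294,200]): print(q,atz(p,q,65).round(1))
E
```

```text
811 ((438.685302734375, -316.021484375), (87.84652709960938, 24.987091064453125), 3.3128907680511475) [48.81497548 64.06707487 65.53230175] [ 446.95434388 -315.47891958] [395.6261383  482.79319519]
754 ((438.6398010253906, -316.02410888671875), (87.75535583496094, 24.987091064453125), 3.3128907680511475) [61.71111427 64.14490021 65.56149228] [ 444.28265516 -315.67072883] [395.55982908 482.49042165]
1817 ((437.489501953125, -316.0975036621094), (90.06219482421875, 25.043237686157227), 3.25655460357666) [62.26343684 64.34847714 65.65752231] [ 440.20040632 -316.20125152] [394.94476595 481.9867163 ]
px 267 290 152 233
[283, 163] [ 475.  -318.9   65. ]
[283, 237] [ 390.8 -323.1   65. ]
[272, 200] [ 433.9 -308.9   65. ]
[294, 200] [ 435. -333.   65.]
```

Emit:
{"fn": "move_arm", "kwargs": {
  "plan": [
    [[0,0,-4],0.5,0],
    [[0,0,-4],0,0],
    [[0,0,-4],0,0],
    [[0,0,-2],0,0],
    [[0,0,0],0,0]
  ]
}}

```text
time_s: 2.9
ee_pos: [436.9, -315.8, 71.1]
ee_rot: [-179.7, 0.3, 3.0]
force: [-0.0, 0.3, -0.6]
gripper_width: 91.1
gripper_force: 0.0
```

Emit:
{"fn": "move_arm", "kwargs": {
  "plan": [
    [[0,0,0],0,0]
  ]
}}

```text
time_s: 3.0
ee_pos: [439.6, -317.3, 74.5]
ee_rot: [180.0, -0.0, 3.0]
force: [0.0, -0.5, -0.5]
gripper_width: 91.3
gripper_force: 0.0
```

Emit:
{"fn": "move_arm", "kwargs": {
  "plan": [
    [[-0.1,0,-2],0,0],
    [[0,0,-1.5],0,0],
    [[0,0,-0.8],0,0],
    [[0,0,-0.4],0,0],
    [[0,0,0],0,0]
  ]
}}

```text
time_s: 3.5
ee_pos: [439.2, -316.6, 27.6]
ee_rot: [179.9, -0.1, 3.1]
force: [0.7, -0.1, 0.1]
gripper_width: 91.1
gripper_force: 0.0
```

Emit:
{"fn": "move_arm", "kwargs": {
  "plan": [
    [[0,0,0],0,0.5],
    [[0,0,0],0,1],
    [[0,0,0],0,1],
    [[0,0,0],0,1],
    [[0,0,0],0,1]
  ],
  "squeeze": 30
}}

```text
time_s: 4.0
ee_pos: [438.9, -316.2, 27.1]
ee_rot: [180.0, -0.0, 3.1]
force: [-0.7, 0.6, 0.0]
gripper_width: 54.5
gripper_force: 0.0
```

Emit:
{"fn": "move_arm", "kwargs": {
  "plan": [
    [[0,0,0],0,1],
    [[0,0,0],0,1],
    [[0,0,0],0,1],
    [[0,0,0],0,1]
  ]
}}

```text
time_s: 4.4
ee_pos: [438.9, -316.3, 27.0]
ee_rot: [180.0, -0.0, 3.1]
force: [-0.6, -0.6, -0.4]
gripper_width: 26.0
gripper_force: 30.0
```

Emit:
{"fn": "move_arm", "kwargs": {
  "plan": [
    [[0,0,2],0,1],
    [[0,0,4],0,1],
    [[0,0,4],0,1],
    [[0,0,4],0,1],
    [[0,0,1],0,1]
  ]
}}

```text
time_s: 4.9
ee_pos: [440.7, -317.5, 181.2]
ee_rot: [179.7, -0.4, 3.1]
force: [1.0, -0.2, -1.6]
gripper_width: 26.1
gripper_force: 30.0
```

Emit:
{"fn": "move_arm", "kwargs": {
  "plan": [
    [[1.5,3.4,0],2.2,1],
    [[1.5,3.4,0],2.2,1],
    [[1.5,3.4,0],2.2,1],
    [[1.5,3.4,0],2.2,1],
    [[1.5,3.4,0],2.2,1]
  ]
}}

```text
time_s: 5.4
ee_pos: [513.2, -144.5, 175.2]
ee_rot: [-179.9, 0.2, 14.2]
force: [0.7, 0.1, -2.3]
gripper_width: 26.2
gripper_force: 30.0
```

Emit:
{"fn": "move_arm", "kwargs": {
  "plan": [
    [[1,2.4,0],1.9,1],
    [[0.5,1.0,0],0,1],
    [[0,0.2,0],0,1],
    [[0,0,0],0,1]
  ]
}}

```text
time_s: 5.8
ee_pos: [528.1, -110.6, 176.2]
ee_rot: [-180.0, 0.1, 16.0]
force: [-0.0, -0.9, -1.4]
gripper_width: 25.8
gripper_force: 30.0
```

```bash
cat > lid.py <<'E'
from h import *
import sys
s=env.state(); print(s["time_s"],s["ee_pos"],s["ee_rot"],s["gripper_width"])
p=env.grab_frame("wrist"); save(p,sys.argv[1]); W=cloud(p)
hsv=cv2.cvtColor(p["frame"],cv2.COLOR_RGB2HSV); H,S,V=[hsv[...,i].astype(int) for i in range(3)]
x,y,z=[W[...,i] for i in range(3)]
roi=(x>380)&(x<720)&(y>-180)&(y<190)
m=roi&(abs(z-102)<6)&(H>5)&(H<20)&(S>100)
m=cv2.morphologyEx(m.astype(np.uint8),cv2.MORPH_OPEN,np.ones((3,3)))>0
P=W[m]; print("lid",cv2.minAreaRect(P[:,:2].astype(np.float32)),np.percentile(P[:,2],[5,50,95]))
q=roi&(z>138)&(z<165)&(abs(x-558)<45)&(abs(y-13)<75)
if q.sum()>20: print("handle",cv2.minAreaRect(W[q][:,:2].astype(np.float32)),np.percentile(z[q],[5,50,95]))
m=roi&(z>105)&(z<120)&(S<90)&(V>140)
k,l,st,ce=cv2.connectedComponentsWithStats(m.astype(np.uint8))
t=np.radians(16); A=np.array([[np.cos(t),np.sin(t)],[-np.sin(t),np.cos(t)]])
for i in range(1,k):
    if st[i,4]>30: c=W[l==i][:,:2].mean(0); print("chip",st[i,4],c.round(),"uv",(A@(c-[557.7,13])).round(),np.median(z[l==i]))
E
python3 lid.py w2.png
```

```text
5.8 [ 528.09373455 -110.59608973  176.16026878] [-1.79989514e+02  1.10976685e-01  1.59719183e+01] 25.794206780842735
lid ((551.7825317382812, 11.498565673828125), (219.909423828125, 280.0934143066406), 15.35489559173584) [100.53962265 101.72457239 102.90363615]
handle ((557.8148193359375, 13.574344635009766), (19.920074462890625, 123.39608001708984), 16.03860855102539) [144.26058153 147.41103873 148.66269505]
chip 1003 [593. 101.] uv [58. 75.] 111.19265919171465
chip 1085 [618.  -0.] uv [ 54. -29.] 110.17155382059562
chip 760 [518. -52.] uv [-56. -52.] 111.10918664784022
chip 695 [461.  54.] uv [-82.  67.] 112.22735726841725
chip 612 [478.  -3.] uv [-81.   6.] 111.187023070399
```

View pics/w2.png

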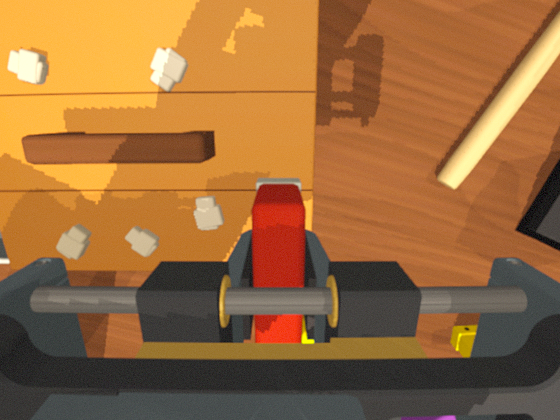

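Emit:
{"fn": "move_arm", "kwargs": {
  "plan": [
    [[0,0,-2],0,1],
    [[0,0,-1.4],0,1],
    [[0,0,-0.8],0,1],
    [[0,0,-0.4],0,1],
    [[0,0,0],0,1]
  ]
}}

```text
time_s: 6.35
ee_pos: [528.6, -110.7, 130.7]
ee_rot: [-180.0, 0.0, 15.9]
force: [-0.2, -0.1, -2.3]
gripper_width: 25.9
gripper_force: 30.0
```

Emit:
{"fn": "move_arm", "kwargs": {
  "plan": [
    [[0,0,0],0,1],
    [[-0.21,0.72,0],0,1]
  ]
}}

```text
time_s: 6.55
ee_pos: [527.5, -103.5, 131.7]
ee_rot: [179.9, -0.1, 15.9]
force: [0.5, 0.0, -2.5]
gripper_width: 25.6
gripper_force: 30.0
```

Emit:
{"fn": "move_arm", "kwargs": {
  "plan": [
    [[-0.41,1.44,-0.05],0,1],
    [[-0.41,1.44,0],0,1],
    [[-0.41,1.44,0],0,1],
    [[-0.42,1.44,0],0,1],
    [[-0.42,1.44,0],0,1]
  ]
}}

```text
time_s: 7.05
ee_pos: [505.5, -29.4, 130.6]
ee_rot: [180.0, -0.0, 16.0]
force: [0.3, 0.5, -2.1]
gripper_width: 26.0
gripper_force: 30.0
```

Emit:
{"fn": "move_arm", "kwargs": {
  "plan": [
    [[-0.41,1.44,0],0,1],
    [[-0.41,1.44,0],0,1],
    [[-0.41,1.44,0],0,1],
    [[-0.41,1.44,0],0,1],
    [[-0.41,1.44,0],0,1]
  ]
}}

```text
time_s: 7.55
ee_pos: [485.2, 42.2, 130.5]
ee_rot: [180.0, -0.0, 16.0]
force: [-0.1, -1.0, -1.6]
gripper_width: 25.7
gripper_force: 30.0
```

Emit:
{"fn": "move_arm", "kwargs": {
  "plan": [
    [[-0.5,1.73,0],0,1],
    [[-0.5,1.73,0],0,1],
    [[-0.5,1.73,0],0,1],
    [[-0.5,1.73,0],0,1],
    [[-0.5,1.73,0],0,1]
  ]
}}

```text
time_s: 8.05
ee_pos: [460.0, 128.9, 130.4]
ee_rot: [-180.0, 0.0, 16.0]
force: [0.4, -0.1, -1.8]
gripper_width: 26.4
gripper_force: 30.0
```

Emit:
{"fn": "move_arm", "kwargs": {
  "plan": [
    [[-0.5,1.73,0],0,1],
    [[0,0,0],0,1],
    [[0,0,0],0,1]
  ]
}}

```text
time_s: 8.35
ee_pos: [455.3, 145.2, 130.5]
ee_rot: [180.0, 0.0, 16.1]
force: [0.4, -0.2, -3.0]
gripper_width: 25.7
gripper_force: 30.0
```

```bash
python3 - <<'E'
from h import *
s=env.state(); print(s["time_s"],s["ee_pos"])
p=env.grab_frame("scene"); f=p["frame"][160:300,190:400]
cv2.imwrite("pics/s2.png",cv2.resize(f,None,fx=3.5,fy=3.5,interpolation=cv2.INTER_CUBIC)[...,::-1])
E
```

```text
8.35 [455.31151567 145.20758768 130.45587103]
```

View pics/s2.png

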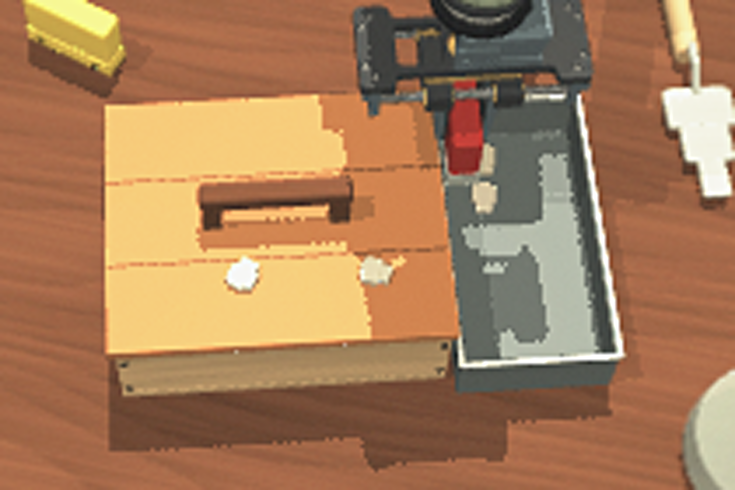

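Emit:
{"fn": "move_arm", "kwargs": {
  "plan": [
    [[0,0,2],0,1],
    [[0,0,3],0,1],
    [[0,0,1],0,1],
    [[1.1,-1.26,0],0,1],
    [[2.8,-3.15,0],0,1]
  ]
}}

```text
time_s: 8.9
ee_pos: [493.5, 101.4, 190.6]
ee_rot: [-179.9, 0.0, 16.1]
force: [0.2, -0.3, -3.1]
gripper_width: 25.7
gripper_force: 30.0
```

Emit:
{"fn": "move_arm", "kwargs": {
  "plan": [
    [[2.8,-3.15,0],0,1],
    [[2.8,-3.15,0],0,1],
    [[2.8,-3.15,0],0,1],
    [[2.8,-3.15,0],0,1],
    [[2.8,-3.15,0],0,1]
  ]
}}

```text
time_s: 9.4
ee_pos: [635.1, -58.9, 189.5]
ee_rot: [-180.0, 0.1, 15.9]
force: [0.4, 0.6, -2.9]
gripper_width: 26.1
gripper_force: 30.0
```

Emit:
{"fn": "move_arm", "kwargs": {
  "plan": [
    [[1.2,-1.41,0],0,1],
    [[0,0,0],0,1],
    [[0,0,0],0,1],
    [[0,0,0],0,1]
  ]
}}

```text
time_s: 9.8
ee_pos: [645.6, -70.2, 190.1]
ee_rot: [-180.0, 0.1, 16.0]
force: [-0.7, 0.2, -2.2]
gripper_width: 26.0
gripper_force: 30.0
```

```bash
python3 lid.py w3.png
```

```text
9.8 [645.60730774 -70.19983214 190.07769579] [-1.79952468e+02  6.68647939e-02  1.60048163e+01] 25.982274576152005
lid ((563.8299560546875, 15.79205322265625), (217.4434356689453, 280.25543212890625), 16.08443832397461) [100.56114679 101.73685088 102.86996394]
handle ((557.2854614257812, 50.7795295715332), (1.9785871505737305, 48.217071533203125), 17.032760620117188) [138.18130619 139.89582291 141.87185096]
chip 620 [594. 102.] uv [59. 75.] 111.29221692860013
chip 642 [619.   0.] uv [ 56. -29.] 110.18068316998159
```

View pics/w3.png

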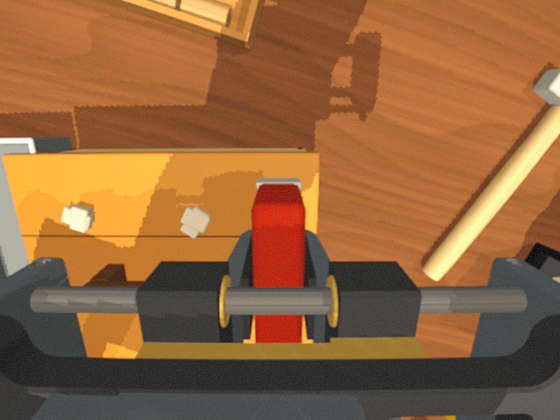

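Emit:
{"fn": "move_arm", "kwargs": {
  "plan": [
    [[0,0,-2.5],0,1],
    [[0,0,-2],0,1],
    [[0,0,-1],0,1],
    [[0,0,-0.45],0,1],
    [[0,0,0],0,1]
  ]
}}

```text
time_s: 10.35
ee_pos: [646.4, -70.4, 131.1]
ee_rot: [180.0, 0.0, 16.0]
force: [-1.2, -0.2, -2.1]
gripper_width: 25.5
gripper_force: 30.0
```

Emit:
{"fn": "move_arm", "kwargs": {
  "plan": [
    [[-0.2,0.7,0],0,1],
    [[-0.41,1.44,0],0,1],
    [[-0.41,1.44,0],0,1],
    [[-0.42,1.44,0],0,1],
    [[-0.42,1.44,0],0,1]
  ]
}}

```text
time_s: 10.85
ee_pos: [627.5, -4.5, 131.3]
ee_rot: [180.0, -0.0, 16.0]
force: [0.2, 0.7, -1.7]
gripper_width: 26.0
gripper_force: 30.0
```

Emit:
{"fn": "move_arm", "kwargs": {
  "plan": [
    [[-0.41,1.44,0],0,1],
    [[-0.41,1.44,0],0,1],
    [[-0.41,1.44,0],0,1],
    [[-0.41,1.44,0],0,1],
    [[-0.41,1.44,0],0,1]
  ]
}}

```text
time_s: 11.35
ee_pos: [607.1, 66.9, 130.9]
ee_rot: [180.0, -0.0, 16.0]
force: [0.5, 0.0, -2.2]
gripper_width: 25.7
gripper_force: 30.0
```

Emit:
{"fn": "move_arm", "kwargs": {
  "plan": [
    [[-0.5,1.73,0],0,1],
    [[-0.5,1.73,0],0,1],
    [[-0.5,1.73,0],0,1],
    [[-0.5,1.73,0],0,1],
    [[-0.5,1.73,0],0,1]
  ]
}}

```text
time_s: 11.85
ee_pos: [581.9, 153.8, 131.0]
ee_rot: [180.0, -0.0, 16.0]
force: [0.1, -0.3, -1.3]
gripper_width: 25.8
gripper_force: 30.0
```

Emit:
{"fn": "move_arm", "kwargs": {
  "plan": [
    [[-0.5,1.73,0],0,1],
    [[-0.2,0.7,0],0,1],
    [[0,0,0],0,1],
    [[0,0,2],0,1],
    [[0,0,3.5],0,1]
  ]
}}

```text
time_s: 12.35
ee_pos: [573.9, 175.4, 183.9]
ee_rot: [180.0, 0.4, 16.0]
force: [1.2, 0.0, -1.5]
gripper_width: 25.6
gripper_force: 30.0
```

```bash
python3 - <<'E'
from h import *
s=env.state(); print(s["time_s"],s["ee_pos"])
p=env.grab_frame("scene"); W=cloud(p); f=p["frame"][160:300,190:400]
cv2.imwrite("pics/s3.png",cv2.resize(f,None,fx=3.5,fy=3.5,interpolation=cv2.INTER_CUBIC)[...,::-1])
E
```

```text
12.35 [573.8598218  175.4208045  183.85469427]
```

View pics/s3.png

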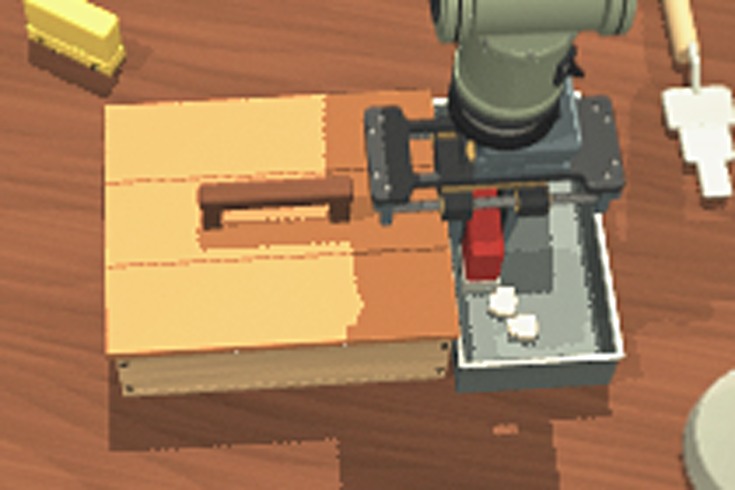

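Emit:
{"fn": "move_arm", "kwargs": {
  "plan": [
    [[-0.6,-2.1,0],0,1],
    [[-1.2,-4.3,0],0,1],
    [[-1.2,-4.4,0],-1.3,1],
    [[-1.2,-4.4,0],-1.3,1],
    [[-1.2,-4.4,0],-1.3,1]
  ]
}}

```text
time_s: 12.9
ee_pos: [520.9, -21.7, 186.0]
ee_rot: [179.9, -0.0, 12.0]
force: [2.2, -0.8, -1.4]
gripper_width: 26.0
gripper_force: 30.0
```

Emit:
{"fn": "move_arm", "kwargs": {
  "plan": [
    [[-1.2,-4.4,0],-1.3,1],
    [[-1.2,-4.4,0],-1.3,1],
    [[-1.2,-4.4,0],-1.3,1],
    [[-1.2,-4.4,0],-1.3,1],
    [[-1.2,-4.4,0],-1.3,1]
  ]
}}

```text
time_s: 13.4
ee_pos: [460.5, -241.9, 186.1]
ee_rot: [179.9, -0.0, 5.5]
force: [0.5, 0.5, -1.5]
gripper_width: 26.0
gripper_force: 30.0
```

Emit:
{"fn": "move_arm", "kwargs": {
  "plan": [
    [[-1.2,-4.3,0],-1.3,1],
    [[-0.9,-3.1,0],-1.2,1],
    [[0,0,0],0,1],
    [[0,0,0],0,1]
  ]
}}

```text
time_s: 13.8
ee_pos: [439.8, -314.3, 185.8]
ee_rot: [-180.0, 0.0, 2.9]
force: [0.7, -0.5, -2.3]
gripper_width: 26.1
gripper_force: 30.0
```

```bash
python3 - <<'E'
from h import *
s=env.state(); print(s["time_s"],s["ee_pos"])
p=env.grab_frame("scene"); W=cloud(p)
hsv=cv2.cvtColor(p["frame"],cv2.COLOR_RGB2HSV); S,V=hsv[...,1].astype(int),hsv[...,2].astype(int)
t=np.radians(16); A=np.array([[np.cos(t),np.sin(t)],[-np.sin(t),np.cos(t)]])
c0=np.array([557.8,13.4])+A.T@[0,207]
L=(W[...,:2]-c0)@A.T; z=W[...,2]
m=(abs(L[...,0])<118)&(abs(L[...,1])<60)&(z>7)&(z<30)
k,l,st,ce=cv2.connectedComponentsWithStats(m.astype(np.uint8))
for i in range(1,k):
    if st[i,4]>15: q=l==i; print("panchip",st[i,4],L[q].mean(0).round(),np.median(z[q]))
f=p["frame"][160:300,190:400]
cv2.imwrite("pics/s4.png",cv2.resize(f,None,fx=3.5,fy=3.5,interpolation=cv2.INTER_CUBIC)[...,::-1])
E
```

```text
13.8 [ 439.82165996 -314.2720765   185.76596815]
panchip 82 [-92. -22.] 14.889280587233088
panchip 54 [-55. -19.] 13.506765103662019
panchip 113 [60. -7.] 12.349430140367986
```

View pics/s4.png

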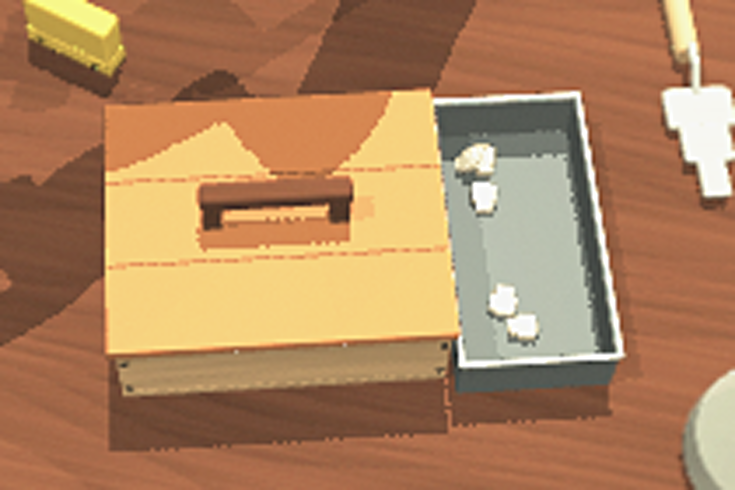

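All five chips are in the pan and the lid is clear. The upper-left cluster at (475,160) is two touching chips. Next I set the scraper down.

Emit:
{"fn": "move_arm", "kwargs": {
  "plan": [
    [[0,0,-3],0,1],
    [[0,0,-4],0,1],
    [[0,0,-4],0,1],
    [[0,0,-2],0,1],
    [[0,0,-1],0,1]
  ]
}}

```text
time_s: 14.35
ee_pos: [439.7, -311.4, 44.0]
ee_rot: [-179.9, 0.2, 3.2]
force: [0.3, 0.4, -1.8]
gripper_width: 25.7
gripper_force: 30.0
```

Emit:
{"fn": "move_arm", "kwargs": {
  "plan": [
    [[0,0,-0.8],0,1],
    [[0,0,-0.5],0,1],
    [[0,0,-0.3],0,1],
    [[0,0,-0.1],0,1],
    [[0,0,0],0,1]
  ]
}}

```text
time_s: 14.85
ee_pos: [440.8, -313.7, 29.5]
ee_rot: [180.0, -0.1, 3.1]
force: [-0.3, -0.6, -2.7]
gripper_width: 25.7
gripper_force: 30.0
```

Emit:
{"fn": "move_arm", "kwargs": {
  "plan": [
    [[0,0,-0.1],0,1],
    [[0,0,-0.1],0,1],
    [[0,0,0],0,1],
    [[0,0,0],0,1]
  ]
}}

```text
time_s: 15.25
ee_pos: [440.4, -313.5, 27.0]
ee_rot: [180.0, -0.0, 3.1]
force: [-0.4, -0.2, -2.7]
gripper_width: 25.6
gripper_force: 30.0
```

Emit:
{"fn": "move_arm", "kwargs": {
  "plan": [
    [[0,0,0],0,0.6],
    [[0,0,0],0,0.4],
    [[0,0,0],0,0.2],
    [[0,0,0],0,0],
    [[0,0,0],0,0]
  ]
}}

```text
time_s: 15.75
ee_pos: [440.5, -313.5, 27.1]
ee_rot: [180.0, -0.0, 3.1]
force: [1.3, -0.5, 0.1]
gripper_width: 62.7
gripper_force: 0.0
```

Emit:
{"fn": "move_arm", "kwargs": {
  "plan": [
    [[0,0,0],0,0],
    [[0,0,0],0,0],
    [[0,0,0],0,0],
    [[0,0,0.5],0,0],
    [[0,0,1.5],0,0]
  ]
}}

```text
time_s: 16.25
ee_pos: [439.5, -312.8, 46.3]
ee_rot: [-179.9, 0.1, 3.1]
force: [-0.4, -0.4, 0.6]
gripper_width: 91.0
gripper_force: 0.0
```

Emit:
{"fn": "move_arm", "kwargs": {
  "plan": [
    [[0,0,3],0,0],
    [[0,0,4],0,0],
    [[0,0,4.5],0,0],
    [[0,0,4.5],0,0],
    [[0,0,2],0,0]
  ]
}}

```text
time_s: 16.75
ee_pos: [441.8, -314.5, 232.1]
ee_rot: [179.7, -0.4, 3.1]
force: [0.6, -0.7, -0.7]
gripper_width: 90.9
gripper_force: 0.0
```

Emit:
{"fn": "move_arm", "kwargs": {
  "plan": [
    [[0.98,2.72,0],8.58,0],
    [[0.98,2.72,0],8.58,0],
    [[0.98,2.72,0],8.58,0],
    [[0.98,2.72,0],8.58,0],
    [[0.98,2.72,0],8.58,0]
  ]
}}

```text
time_s: 17.25
ee_pos: [489.6, -176.3, 227.4]
ee_rot: [180.0, -0.0, 46.3]
force: [0.5, 1.2, -1.0]
gripper_width: 91.1
gripper_force: 0.0
```

Emit:
{"fn": "move_arm", "kwargs": {
  "plan": [
    [[0.98,2.72,0],8.58,0],
    [[0.98,2.72,0],8.58,0],
    [[0.98,2.72,0],8.58,0],
    [[0.98,2.72,0],8.58,0],
    [[0.98,2.72,0],8.58,0]
  ]
}}

```text
time_s: 17.75
ee_pos: [538.6, -40.3, 227.4]
ee_rot: [180.0, 0.0, 89.2]
force: [0.6, -0.1, -0.4]
gripper_width: 91.2
gripper_force: 0.0
```

Emit:
{"fn": "move_arm", "kwargs": {
  "plan": [
    [[0.98,2.72,0],8.58,0],
    [[0.98,2.72,0],8.58,0],
    [[0,0,0],0,0],
    [[0,0,0],0,0],
    [[0,0,0],0,0]
  ]
}}

```text
time_s: 18.25
ee_pos: [557.7, 12.3, 227.1]
ee_rot: [-180.0, 0.0, 106.0]
force: [0.1, 0.7, 1.1]
gripper_width: 91.2
gripper_force: 0.0
```

```bash
python3 lid.py w5.png; python3 - <<'E'
from h import *
p=env.grab_frame("scene"); W=cloud(p)
hsv=cv2.cvtColor(p["frame"],cv2.COLOR_RGB2HSV); H,S,V=[hsv[...,i].astype(int) for i in range(3)]
x,y,z=[W[...,i] for i in range(3)]
m=((H<6)|(H>174))&(S>170)&(x>360)&(x<560)&(y>-390)&(y<-220)&(z>8)
print("red",cv2.minAreaRect(W[m][:,:2].astype(np.float32)),np.percentile(z[m],[5,50,95]))
E
```

```text
18.25 [557.66760046  12.25310263 227.12695627] [-1.79989448e+02  2.20862807e-02  1.05959476e+02] 91.2432315184003
lid ((556.840576171875, 13.92132568359375), (230.41207885742188, 280.56500244140625), 15.764013290405273) [100.30868145 101.48253325 102.68667846]
handle ((557.2716674804688, 14.896648406982422), (20.044015884399414, 122.82341766357422), 16.018566131591797) [144.50116899 147.11182952 148.36149915]
red ((441.4822998046875, -312.1855773925781), (91.07669067382812, 28.275699615478516), 2.6893436908721924) [24.63349699 52.68202416 66.85419589]
```

Emit:
{"fn": "move_arm", "kwargs": {
  "plan": [
    [[0,0.15,-3],0,0],
    [[0,0,-3.5],0,0],
    [[0,0,-2.4],0,0],
    [[0,0,-1.2],0,0],
    [[0,0,-0.6],0,0]
  ]
}}

```text
time_s: 18.85
ee_pos: [557.6, 13.8, 119.2]
ee_rot: [-179.9, -0.0, 106.0]
force: [-0.2, 0.2, -1.0]
gripper_width: 91.0
gripper_force: 0.0
```

Emit:
{"fn": "move_arm", "kwargs": {
  "plan": [
    [[0,0,0],0,0],
    [[0,0,0],0,0.4],
    [[0,0,0],0,0.6],
    [[0,0,0],0,0.7],
    [[0,0,0],0,0.8]
  ],
  "squeeze": 45
}}

```text
time_s: 19.35
ee_pos: [558.3, 14.5, 120.6]
ee_rot: [179.9, 0.0, 106.0]
force: [-0.2, 0.6, -0.3]
gripper_width: 62.2
gripper_force: 0.0
```

Emit:
{"fn": "move_arm", "kwargs": {
  "plan": [
    [[0,0,0],0,1],
    [[0,0,0],0,1],
    [[0,0,0],0,1],
    [[0,0,0],0,1],
    [[0,0,0],0,1]
  ]
}}

```text
time_s: 19.85
ee_pos: [558.0, 14.4, 119.9]
ee_rot: [-180.0, -0.0, 106.0]
force: [0.3, -0.5, -0.4]
gripper_width: 22.0
gripper_force: 0.0
```

Emit:
{"fn": "move_arm", "kwargs": {
  "plan": [
    [[0,0,0],0,1],
    [[0,0,0],0,1],
    [[0,0,0],0,1]
  ]
}}

```text
time_s: 20.15
ee_pos: [557.9, 14.5, 119.9]
ee_rot: [-180.0, -0.0, 106.0]
force: [-0.4, 0.1, 0.4]
gripper_width: 19.8
gripper_force: 45.0
```

Gripped at 20 mm. Now I lift 13 cm, slowly at first.

Emit:
{"fn": "move_arm", "kwargs": {
  "plan": [
    [[0,0,0.3],0,1],
    [[0,0,0.5],0,1],
    [[0,0,0.8],0,1],
    [[0,0,1],0,1],
    [[0,0,1],0,1]
  ]
}}

```text
time_s: 20.65
ee_pos: [558.1, 14.5, 156.9]
ee_rot: [180.0, 0.0, 106.1]
force: [0.1, -0.4, -6.4]
gripper_width: 19.8
gripper_force: 45.0
```

Emit:
{"fn": "move_arm", "kwargs": {
  "plan": [
    [[0,0,1.2],0,1],
    [[0,0,1.2],0,1],
    [[0,0,1.2],0,1],
    [[0,0,1.2],0,1],
    [[0,0,1.2],0,1]
  ]
}}

```text
time_s: 21.15
ee_pos: [558.0, 14.5, 217.1]
ee_rot: [180.0, 0.0, 106.0]
force: [0.2, 0.0, -4.8]
gripper_width: 19.9
gripper_force: 45.0
```

Emit:
{"fn": "move_arm", "kwargs": {
  "plan": [
    [[0,0,1.2],0,1],
    [[0,0,1.0],0,1],
    [[0,0,0.7],0,1],
    [[0,0,0.4],0,1],
    [[0,0,0.2],0,1]
  ]
}}

```text
time_s: 21.65
ee_pos: [558.0, 14.5, 251.2]
ee_rot: [180.0, -0.0, 106.0]
force: [0.1, -0.1, -4.0]
gripper_width: 19.9
gripper_force: 45.0
```

Emit:
{"fn": "move_arm", "kwargs": {
  "plan": [
    [[0,0,0],0,1],
    [[0,0,0],0,1],
    [[0,0,0],0,1],
    [[0,0,0],0,1],
    [[0,0,0],0,1]
  ]
}}

```text
time_s: 22.15
ee_pos: [558.0, 14.5, 250.8]
ee_rot: [-180.0, -0.0, 106.0]
force: [0.8, 0.5, -5.0]
gripper_width: 19.8
gripper_force: 45.0
```

```bash
python3 - <<'E'
from h import *
s=env.state(); print(s["time_s"],s["ee_pos"],s["ee_rot"],s["force"],s["torque"],s["gripper_width"],s["gripper_force"])
p=env.grab_frame("side"); W=cloud(p)
cv2.imwrite("pics/s6.png",p["frame"][80:340,130:430,::-1].repeat(2,0).repeat(2,1))
hsv=cv2.cvtColor(p["frame"],cv2.COLOR_RGB2HSV); H,S=hsv[...,0].astype(int),hsv[...,1].astype(int)
x,y,z=[W[...,i] for i in range(3)]
m=(abs(x-557)<150)&(abs(y-14)<160)&(abs(z-232)<12)&(H>5)&(H<20)&(S>100)
m=cv2.erode(m.astype(np.uint8),np.ones((3,3)))>0
P=W[m]; A=np.c_[P[:,:2]-[557,14],np.ones(len(P))]; print(len(P),np.linalg.lstsq(A,P[:,2],rcond=None)[0])
E
```

```text
22.15 [557.95186142  14.49023631 250.7767484 ] [-1.79984337e+02 -8.37376437e-03  1.06049164e+02] [ 0.83426732  0.4628395  -5.04779372] [ 0.00081415 -0.06179306  0.00900753] 19.842623504388428 44.99874830245972
4333 [7.58699070e-04 1.27203319e-03 2.33839304e+02]
```

View pics/s6.png

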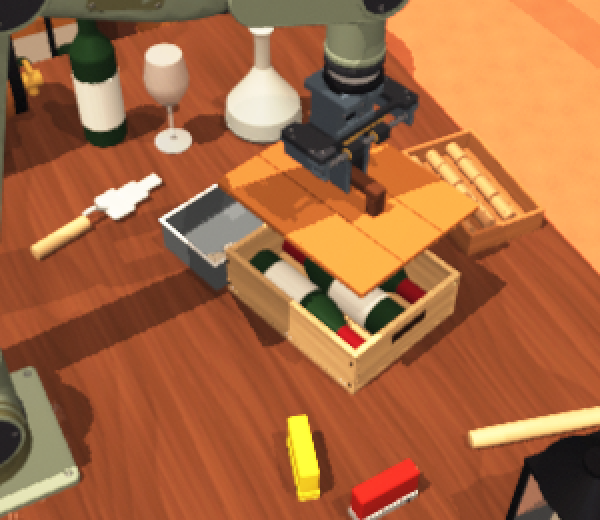

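The lid is level, about 13 cm above the case rim, and the red scraper stands upright on the bench.

```bash
python3 -c "
from workcell import env
print(env.job_done())"
```

```text
the job is handed in; nothing more can be done
None
```

I swept all five chips into the pan, stood the scraper upright on the bench, and handed the job in with the lid held level about 13 cm above the case; the hand-in gave no verdict.

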